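# Unlock the pastel case and stack a second layer over a separator

## Robot

A 7-joint arm with a two-finger parallel gripper is mounted at the origin on the work surface. World frame = base frame: x ahead of the robot, y to its left, z up, the work surface at z = 0. Lengths are in m, angles in rad, forces in N, time in s.
With the tool pointing down it reaches from about 0.4 to 0.875 m from the base axis. Payload 19.3 kg.
Tool frame: the origin (TCP) lies on the centre line of the jaws, within the pads' length; the fingertips stand 14 mm ahead of it and the grasp point (between the pads) lies 5 mm behind it; y points along the fingers, x is the direction in which the jaws open and shut, and the axes are right-handed (so a half turn about y gives the same grasp; the last joint's range is limited). The gripper opens to 85 mm and grips with 20 to 120 N. Pads are 22 mm wide; open, the fingers measure 114 mm over their backs; the gripper's body (76 mm by 85 mm) begins 54 mm behind the grasp point. The pads swing forward as they close: fully open they stand 13 mm farther back than shut.
Start: joints at [1.13, 0.521, -0.036, 1.599, 0.021, 1.021, -0.113], TCP at [0.226, -0.583, 0.245] pointing down, gripper open.
Joint ranges: [-2.91, 2.91], [-0.3, 2.13], [-1.5, 1.42], [0.17, 2.43], [-1.26, 4.41], [0.16, 1.93], [-2.52, 2.52]. Speed limits (rad/s): [1.89, 1.89, 2.39, 2.39, 3.01, 3.01, 3.01].

## Interface

Orientations are given as [roll, pitch, yaw] about the fixed x, y, z axes, in that order (R = Rz(yaw) Ry(pitch) Rx(roll)).
In Python, from workcell import monitor, grab_frame, workorder gives the robot as it stands.
- The arm moves only by the tool drive_tool, never from a script. Its argument "steps" is one flat list of numbers, 5 for each row, row after row: the finger opening in mm, from 0 to 85.4, then the shift along the world's x, y, z in mm, then the turn about the world's z in degrees. In form: [fingers, tx, ty, tz, twist, fingers, tx, ty, tz, twist, ...]. A call has exactly 5 rows; each row shifts and turns the commanded pose from where the row before left it; what a row does not reach is not made up. A row lasts 1/12 s, in which the tool goes at most 41.7 mm and 7.16 degrees, less where a joint would pass 70% of its speed; a pose out of reach is approached as far as the arm can. A call is refused whole if a number of a shift passes 41.7 or a number of a turn 7.16, either way. A call with a gripper value outside its range is refused whole. The fingers move at their own pace and stop on an object; "grip_force" is the grip in N (left out, the last holds). Time passes only in rows, so rows that do not move let the fingers close, or fill a call up. It gives the time, the measured TCP pose, the force and the opening at its end, in the units of the state.
- monitor.observe(): the state, without advancing time (a new reading comes with each control period).
- grab_frame(name): name is "side" or "top"; returns a dict with "frame" (480x640x3 uint8, red, green, blue), "vertical_fov" (degrees; the focal length in pixels is half the picture's height over the tangent of half this angle, whatever the lens; pixels are square), "cx", "cy" (the principal point, pixels), "k1" (the pictures are not rectified: a ray, as slopes to the right and down, at radius r is drawn at 1 + k1 r^2 times it, then the intrinsics apply), "xyz" and "orientation" of the camera in the world. Camera axes: x right, y down, z forward; pixel columns grow to the right and rows downward; lengths in m; the calibration is good to about 2 mm. A picture is of the moment at which its call begins. There is no depth.
- workorder.job_done(): hands the job in, once; it reports no verdict.
The state is a dict: "clock": time; "qpos": joint angles; "qd": joint speeds; "joint_efforts": joint torques, N m; "position": TCP position; "tool_rot": TCP orientation; "force": force on the tool from outside, world axes, zero at the start; "moment": the same for the moment, N m; "grip_width": finger opening in m.
Only numpy, scipy, OpenCV 4.12 (cv2) and the standard library are available. Lean on these libraries where they do the work, as an engineer would, in place of code of your own. Each camera call takes 0.05 s, during which the arm holds its last target. There are 200 camera calls.

## Task

Unlock the pastel case by turning the orange knob counter-clockwise until its bar is clear of both hooks, then lift the white cover out and lay it, knob up, on the middle of the blue mat. Then lay the cork separator flat on the lower pastel tray inside the case's corners, let go, and stack the second pastel tray on it, lengthwise and sitting flat inside the corners. Keep the second tray level so that no pastel falls out, and leave everything else on the table where it is.

Things in the scene. Friction and masses are not known exactly. Their poses are not given: they have to be found in the camera images.
- case: Case fixed to the table: wooden base board 206 x 120 x 6 with four aluminium corner angles 52 high (above the table) around a space of 188 x 72; its long sides are open for fingers over the middle 134. Origin: centre of its underside; x along its length, z up. The lower pastel tray (black, 180 x 64 x 30) is fixed in it, rim 36 above the table.
- hook_a (a point): middle of the top of one of the two dark steel hooks beside the long sides, at (+59, +48, 63) in the case's frame; each is 26 x 18 and 6 thick, underside 57 above the table, and holds down one end of the locking bar.
- hook_b (a point): the same for the other hook, at (-59, -48, 63) in the case's frame.
- lower_rim (a point): centre of the lower pastel tray, level with its rim (36 above the table); axes as the case.
- cover: white travel cover, a plate 178 x 62 x 8 that starts on the lower tray's rim; origin: centre of its underside, x along its length, z up. It carries the orange locking bar with its knob.
- locking_knob (a joint): turn of the orange locking bar and knob on the cover (rad): about 0 to 0.08 = locked, the bar's ends under the hooks; it grows as the knob is turned counter-clockwise seen from above, free of the hooks beyond 0.4, stop at 1.2; it stays where left.
- knob_grip (a point): point to grip on the knob's axis, 40 above the cover's underside; it turns with the knob (its x is the joint value from the cover's x). The knob is an upright fin 56 long, 16 thick, 18 to 52 above the cover's underside, on a bar 144 x 14 x 8 (10 to 18 above it). Fin and bar share one line, turned (0.698 + joint value) rad counter-clockwise from the cover's x.
- separator: brown cork separator board, 178 x 62 x 6; origin: centre of its underside, x along its length, z up. Starts lying on a white sketch pad 130 x 40 x 24 whose long sides it overhangs by 11 each.
- upper_tray: second pastel tray, black with coloured sticks sunk below its rim, 180 x 64 x 30; origin: centre of its underside, x along its length, z up. Starts loose on the table.
- mat: blue mat 210 x 110 x 3, fixed flat on the table; origin: centre of its underside, x along its length.
- ink_yellow: small ink bottle, yellow label, black cap, 38 across, 62 tall; a bystander, origin at the centre of its underside.
- ink_red: small ink bottle, red label, black cap, 38 across, 62 tall; a bystander, origin at the centre of its underside.
- tape: roll of white tape lying flat, 90 across, 24 tall; a bystander, origin at the centre of its underside.
- eraser: green eraser, 60 x 26 x 14; a bystander, origin at the centre of its underside.
- tub: white open water tub, 90 across, 55 tall; a bystander, origin at the centre of its underside.
- paint_blue: paint jar with blue cap, 84 across, 100 tall; a bystander, origin at the centre of its underside.
- paint_orange: paint jar with yellow cap, 84 across, 100 tall; a bystander, origin at the centre of its underside.

How it is judged:
On the way, in this order (a step that is already met when the one before it is completed fails the run):
1. the knob is turned until the bar is clear of the hooks, the cover still in the case (value of joint locking_knob above 0.4 rad and horizontal distance between cover and lower_rim below 0.015 m and z of cover in the frame of lower_rim between -0.003 and 0.006 m), for 0.1 s.
2. the cover lies knob up on the mat, released (horizontal distance between cover and mat below 0.05 m and angle between cover's own z axis and vertical below 0.1 rad and z of cover in the frame of mat between -0.002 and 0.008 m and contact force between the fingers and cover below 0.3 N), for 0.2 s.
3. the separator lies flat on the lower tray inside the corners, released (horizontal distance between separator and lower_rim below 0.012 m and z of separator in the frame of lower_rim between -0.003 and 0.004 m and angle between the x axis of separator and the x axis of case, either way round below 0.12 rad and angle between the z axis of separator and the z axis of case, either way round below 0.05 rad and contact force between the fingers and separator below 0.3 N), for 0.2 s.
At the end, for the whole second after the job is handed in: Cover flat, knob up, its centre within 50 mm of the mat's; separator flat on the lower tray's rim and second tray flat (0.05 rad) and upright on the separator, both within 12 mm of the lower tray's centre and 0.12 rad of the case's length; all at rest (horizontal distance between cover and mat below 0.05 m and angle between cover's own z axis and vertical below 0.1 rad and z of cover in the frame of mat between -0.002 and 0.008 m and horizontal distance between each of separator, upper_tray and lower_rim below 0.012 m and z of separator in the frame of lower_rim between -0.003 and 0.004 m and angle between the x axis of each of separator, upper_tray and the x axis of case, either way round below 0.12 rad and angle between the z axis of separator and the z axis of case, either way round below 0.05 rad and horizontal distance between upper_tray and separator below 0.014 m and z of upper_tray in the frame of lower_rim between 0.003 and 0.01 m and angle between upper_tray's own z axis and vertical below 0.05 rad and contact force between upper_tray and separator above 0.5 N and linear speed of each of upper_tray, separator, cover below 0.02 m/s); the robot touches nothing.
It fails at once if the second tray is tilted by more than 0.6 rad (angle between upper_tray's own z axis and vertical above 0.6 rad).
It fails at once if a bystander is moved by more than 30 mm (distance of any of ink_yellow, ink_red, tape, eraser, tub, paint_blue, paint_orange from where it was at the start of the episode above 0.03 m).
It also fails if it takes over 72 s, if anything falls off the work surface, if the arm or the gripper's body presses on something with over 40 N, if the wrist force passes 120 N, or if a joint passes its speed limit or range.

## Working session

There is one attempt and no reset: what is moved stays moved. The work goes in short steps, Python scripts to look and compute and a tool call to move; the robot and the scene stay as the last step left them, time stands still between calls to the robot, and variables do not carry over. Pictures are saved under pics/ and viewed, about 8 in all and at most 12, crops included, and the job is handed in when it is done.

Besides the shell and the picture viewer there is one more tool, called after "Request:" by a JSON object that holds its "fn" and its "kwargs", one argument or row to a line. drive_tool: Moves the arm, as the interface text tells. Its arguments: {"type":"object","properties":{"steps":{"type":"array"},"grip_force":{"type":"number"}},"required":["steps"]}

```bash
mkdir -p pics
cat > h.py <<'E'
import numpy as np, cv2, json
from scipy.spatial.transform import Rotation as R
from workcell import monitor, grab_frame, workorder
def grab(n,f):
    d=grab_frame(n); cv2.imwrite(f'pics/{f}.png',cv2.cvtColor(d['frame'],cv2.COLOR_RGB2BGR))
    np.save(f'pics/{f}.npy',{k:v for k,v in d.items() if k!='frame'},allow_pickle=True); return d
def cam(f): return np.load(f'pics/{f}.npy',allow_pickle=True).item()
def par(d):
    o=np.array(d['orientation'],float)
    Rm=R.from_euler('xyz',o).as_matrix() if o.size==3 else o.reshape(3,3)
    return 240/np.tan(np.radians(d['vertical_fov'])/2),Rm,np.array(d['xyz'])
def px2w(d,u,v,z):
    f,Rm,t=par(d); K=np.array([[f,0,d['cx']],[0,f,d['cy']],[0,0,1]])
    s=cv2.undistortPointsIter(np.array([[[u,v]]],float),K,np.array([d['k1'],0,0,0,0]),None,None,(3,100,1e-10)).ravel()
    r=Rm@[s[0],s[1],1]; return t+r*(z-t[2])/r[2]
def w2px(d,p):
    f,Rm,t=par(d); q=(np.atleast_2d(p)-t)@Rm; s=q[:,:2]/q[:,2:]; s=s*(1+d['k1']*(s**2).sum(1,keepdims=True)); return s*f+[d['cx'],d['cy']]
E
python3 - <<'E'
from h import *
for n in('top','side'):
    grab(n,n+'0'); print(cam(n+'0'))
print(monitor.observe())
E
```

```text
{'vertical_fov': 43.896569600302406, 'cx': 319.4427269907188, 'cy': 252.30956399243325, 'k1': 0.04850325229798003, 'xyz': array([3.18925285e-01, 1.30519077e-03, 1.31093800e+00]), 'orientation': array([-2.93032405,  0.00531461, -1.60285676])}
{'vertical_fov': 46.527235283746705, 'cx': 322.04939295166446, 'cy': 234.68539000375853, 'k1': -0.16583539007478987, 'xyz': array([0.39716395, 0.73390388, 0.91842596]), 'orientation': array([-2.39745409,  0.00821458, -2.87772128])}
{'clock': 0.1, 'qpos': array([ 1.12978713,  0.52197358, -0.03633269,  1.59994279,  0.02120911,
        1.02109055, -0.11280612]), 'qd': array([-1.95032653e-05, -2.19571445e-03,  6.37415661e-04, -6.32770161e-04,
       -1.14980334e-03,  1.42844349e-03, -4.37654911e-04]), 'joint_efforts': array([ 6.48925896e-03, -9.28491640e+01,  1.98536910e+00, -3.70534050e+01,
        1.82916736e-02,  5.35505736e-03,  7.13955478e-05]), 'position': array([ 0.22634844, -0.58226843,  0.24477421]), 'tool_rot': array([-1.57087291e+00,  1.02613548e-03, -1.19999509e+00]), 'force': array([ 0.18825746, -0.57288323,  0.22179873]), 'moment': array([-0.00229843, -0.02541631,  0.01661201]), 'grip_width': 0.08529034078914102}
```

View pics/top0.png

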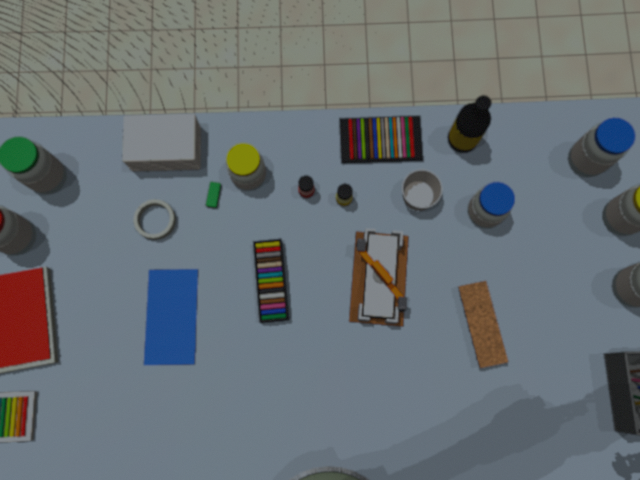

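View pics/side0.png

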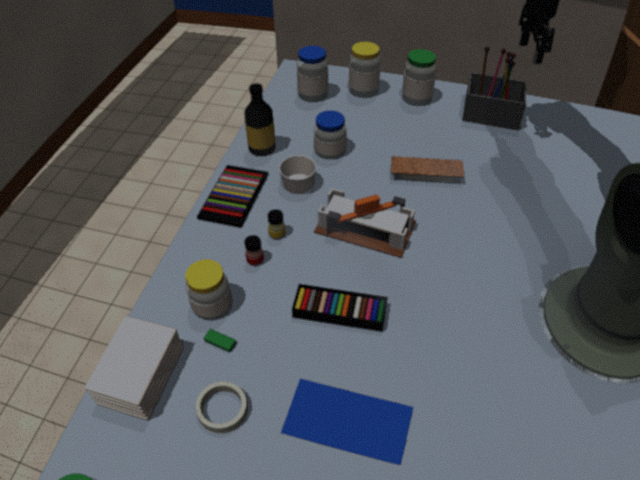

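Run:
```python
from h import *
im=cv2.imread('pics/top0.png')
a=cv2.resize(im[225:335,345:415],None,fx=5.5,fy=5.5,interpolation=cv2.INTER_CUBIC)
b=cv2.resize(im[232:330,245:297],None,fx=5.5,fy=5.5,interpolation=cv2.INTER_CUBIC)
m=np.zeros((605,700,3),np.uint8); m[:,:385]=a; m[:b.shape[0],400:400+b.shape[1]]=b
cv2.imwrite('pics/c1.png',m[:600])
d=cam('top0')
hsv=cv2.cvtColor(im,cv2.COLOR_BGR2HSV)
def rect(mask,z,name):
    n,l,s,c=cv2.connectedComponentsWithStats(mask); 
    for i in range(1,n):
        if s[i,4]>800:
            cs,_=cv2.findContours((l==i).astype(np.uint8),cv2.RETR_EXTERNAL,cv2.CHAIN_APPROX_NONE)
            pts=np.array([px2w(d,*p[0],z)[:2] for p in cs[0]],np.float32)
            r=cv2.minAreaRect(pts); print(name,c[i].round(),np.round(r[0],4),np.round(r[1],4),round(r[2],1), cv2.boxPoints(r).round(3).tolist())
rect(cv2.inRange(hsv,(105,150,80),(125,255,255)),.003,'blue')
rect(cv2.inRange(hsv,(5,70,60),(20,200,220)),.030,'cork')
dark=cv2.inRange(hsv,(0,0,0),(180,255,60));
```

```text
blue [615. 135.] [ 0.8537 -0.692 ] [0.0811 0.0845] 42.7 [[0.7950000166893005, -0.6890000104904175], [0.8529999852180481, -0.7509999871253967], [0.9120000004768372, -0.6959999799728394], [0.8550000190734863, -0.6330000162124634]]
blue [497. 198.] [ 0.7117 -0.4076] [0.0744 0.0743] 85.1 [[0.6710000038146973, -0.4410000145435333], [0.7459999918937683, -0.4480000138282776], [0.7519999742507935, -0.37400001287460327], [0.6779999732971191, -0.367000013589859]]
blue [171. 317.] [0.4677 0.3288] [0.1067 0.2057] 88.6 [[0.36399999260902405, 0.27799999713897705], [0.5690000057220459, 0.27300000190734863], [0.5720000267028809, 0.3799999952316284], [0.3659999966621399, 0.38499999046325684]]
cork [375. 278.] [ 0.5326 -0.1278] [0.1147 0.1978] 83.1 [[0.42800000309944153, -0.17299999296665192], [0.6240000128746033, -0.19699999690055847], [0.6380000114440918, -0.08299999684095383], [0.4410000145435333, -0.05900000035762787]]
cork [483. 324.] [ 0.4271 -0.3431] [0.176 0.061] 9.7 [[0.33500000834465027, -0.328000009059906], [0.34599998593330383, -0.3880000114440918], [0.5189999938011169, -0.3580000102519989], [0.5090000033378601, -0.2980000078678131]]
```

View pics/c1.png

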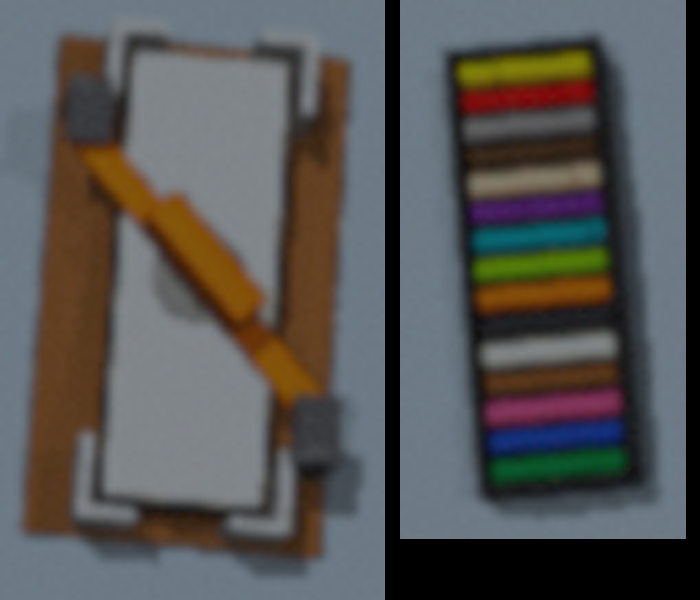

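```bash
cat >> h.py <<'E'
def quad(d,c,z,s=1,ox=0,oy=0):
    """c: TL,TR,BR,BL in crop pixels; long axis up. -> centre, sizes, yaw"""
    P=np.array([px2w(d,(x+.5)/s-.5+ox,(y+.5)/s-.5+oy,z) for x,y in c])
    a=(P[0]+P[1]-P[2]-P[3])/2; b=(P[0]+P[3]-P[1]-P[2])/2
    return P.mean(0).round(4),[round(np.linalg.norm(v),4) for v in(a,b)],np.degrees([np.arctan2(a[1],a[0]),np.arctan2(b[1],b[0])-np.pi/2]).round(2)
E
python3 - <<'E'
from h import *
d=cam('top0')
print('base',quad(d,[(62,38),(350,62),(320,555),(27,530)],.006,5.5,345,225))
print('cover',quad(d,[(132,50),(292,62),(268,510),(104,495)],.044,5.5,345,225))
print('tray',quad(d,[(48,52),(198,40),(240,482),(84,496)],.030,5.5,245,232))
print('knob',[px2w(d,(x+.5)/5.5-.5+345,(y+.5)/5.5-.5+225,.036+.052) for x,y in((175,195),(153,218),(262,298),(240,322))])
E
```

```text
base (array([ 0.5369, -0.1311,  0.006 ]), [np.float64(0.2019), np.float64(0.1171)], array([-6.78, -6.76]))
cover (array([ 0.5369, -0.1312,  0.044 ]), [np.float64(0.178), np.float64(0.0635)], array([-6.37, -6.7 ]))
tray (array([0.5364, 0.1079, 0.03  ]), [np.float64(0.1786), np.float64(0.0607)], array([4.13, 3.01]))
knob [array([ 0.56078341, -0.11920014,  0.088     ]), array([ 0.55215862, -0.11039337,  0.088     ]), array([ 0.52007452, -0.14991435,  0.088     ]), array([ 0.51118806, -0.14110535,  0.088     ])]
```

Request:
{"fn": "drive_tool", "kwargs": {
  "steps": [85,20.7,30.2,0,1.05,85,20.7,30.2,0,1.05,85,20.7,30.2,0,1.05,85,20.7,30.2,0,1.05,85,20.7,30.2,0,1.05],
  "grip_force": 60
}}

```text
clock: 0.52
position: [0.3305, -0.4299, 0.2451]
tool_rot: [-1.571, 0.0, -1.108]
force: [0.9, -1.3, 0.3]
grip_width: 0.0851
```

Request:
{"fn": "drive_tool", "kwargs": {
  "steps": [85,20.7,30.2,0,1.05,85,20.7,30.2,0,1.05,85,20.7,30.2,0,1.05,85,20.7,30.2,0,1.05,85,20.7,30.2,0,1.05]
}}

```text
clock: 0.93
position: [0.434, -0.2789, 0.2452]
tool_rot: [-1.571, 0.0, -1.016]
force: [1.4, -0.3, 1.4]
grip_width: 0.0852
```

Request:
{"fn": "drive_tool", "kwargs": {
  "steps": [70,20.7,30.2,-15,1.05,70,20.7,30.2,-15,1.05,70,20.7,30.2,-15,1.05,70,20.7,30.2,-15,1.05,70,20.7,30.2,-15,1.05]
}}

```text
clock: 1.35
position: [0.5375, -0.1279, 0.1695]
tool_rot: [-1.571, 0.0, -0.924]
force: [0.5, -0.5, 0.8]
grip_width: 0.0701
```

Request:
{"fn": "drive_tool", "kwargs": {
  "steps": [60,-1,-2.6,-25,0,50,0,0,-25,0,50,0,0,-15,0,50,0,0,-7,0,50,0,0,0,0]
}}

```text
clock: 1.77
position: [0.5351, -0.1319, 0.0969]
tool_rot: [-1.573, 0.002, -0.925]
force: [-0.1, -0.0, -0.7]
grip_width: 0.0499
```

Run:
```python
from h import *
a=grab('side','side1');b=grab('top','top1')
s=cv2.imread('pics/side1.png')[130:280,280:450];t=cv2.imread('pics/top1.png')[215:335,335:435]
s=cv2.resize(s,(408,360),interpolation=cv2.INTER_CUBIC);t=cv2.resize(t,(300,360),interpolation=cv2.INTER_CUBIC)
cv2.imwrite('pics/c2.png',np.hstack([s,t]))
```

```text
(no output)
```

View pics/c2.png

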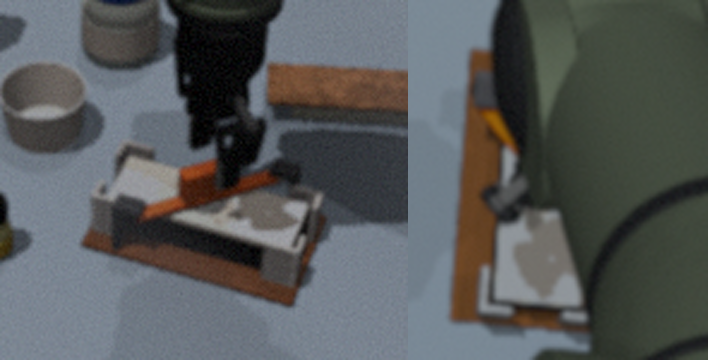

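Request:
{"fn": "drive_tool", "kwargs": {
  "steps": [50,0.5,1,-8,0,50,0,0,-7,0,50,0,0,-7,0,40,0,0,0,0,30,0,0,0,0]
}}

```text
clock: 2.28
position: [0.5362, -0.1311, 0.0759]
tool_rot: [-1.571, 0.001, -0.925]
force: [1.0, -0.4, 0.5]
grip_width: 0.0306
```

Request:
{"fn": "drive_tool", "kwargs": {
  "steps": [10,0,0,0,0,10,0,0,0,0,10,0,0,0,0,10,0,0,0,0,10,0,0,0,0]
}}

```text
clock: 2.7
position: [0.5366, -0.1312, 0.0766]
tool_rot: [-1.571, -0.0, -0.925]
force: [-1.1, -0.1, 5.5]
grip_width: 0.0148
```

Request:
{"fn": "drive_tool", "kwargs": {
  "steps": [10,0,0,0,4,10,0,0,0,4,10,0,0,0,4,10,0,0,0,4,10,0,0,0,4]
}}

```text
clock: 3.12
position: [0.5369, -0.1314, 0.0766]
tool_rot: [-1.57, -0.001, -0.573]
force: [1.5, -1.0, 2.5]
grip_width: 0.0149
```

Request:
{"fn": "drive_tool", "kwargs": {
  "steps": [10,0,0,0,4,10,0,0,0,4,10,0,0,0,4,10,0,0,0,4,10,0,0,0,4]
}}

```text
clock: 3.53
position: [0.537, -0.1313, 0.0766]
tool_rot: [-1.571, -0.001, -0.224]
force: [1.7, -0.8, 1.5]
grip_width: 0.0151
```

Request:
{"fn": "drive_tool", "kwargs": {
  "steps": [10,0,0,0,0,10,0,0,0,0,10,0,0,0,0,10,0,0,0,0,10,0,0,0,0]
}}

```text
clock: 3.95
position: [0.5369, -0.1313, 0.0766]
tool_rot: [-1.571, -0.001, -0.229]
force: [3.5, -2.4, 5.6]
grip_width: 0.0151
```

Run:
```python
from h import *
a=grab('side','side2')
s=cv2.imread('pics/side2.png')[130:280,280:450]
cv2.imwrite('pics/c3.png',cv2.resize(s,None,fx=3,fy=3,interpolation=cv2.INTER_CUBIC))
```

```text
(no output)
```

View pics/c3.png

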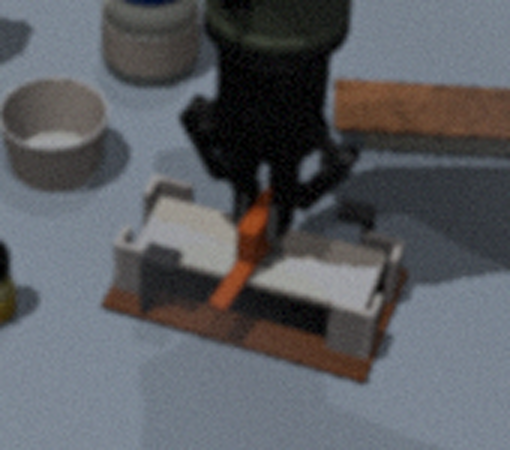

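Request:
{"fn": "drive_tool", "kwargs": {
  "steps": [10,0,0,5,0,10,0,0,10,0,10,0,0,15,0,10,0,0,25,0,10,0,0,25,0],
  "grip_force": 100
}}

```text
clock: 4.42
position: [0.5355, -0.1307, 0.1572]
tool_rot: [-1.571, 0.002, -0.227]
force: [0.9, -0.8, -3.7]
grip_width: 0.0145
```

Request:
{"fn": "drive_tool", "kwargs": {
  "steps": [10,0,0,20,0,10,0,10,15,0,10,-2,20,0,0,10,-4,25,0,0,10,-5,30,0,0]
}}

```text
clock: 4.83
position: [0.5248, -0.0463, 0.1919]
tool_rot: [-1.571, 0.0, -0.23]
force: [1.1, 1.0, -4.0]
grip_width: 0.0142
```

Run:
```python
from h import *
a=grab('side','side3')
cv2.imwrite('pics/c4.png',cv2.resize(cv2.imread('pics/side3.png')[40:320,220:500],None,fx=2,fy=2))
print(monitor.observe())
```

```text
{'clock': 4.8833, 'qpos': array([ 0.32488855,  0.46767771, -0.48071547,  1.89613886,  0.27885257,
        0.84419583, -0.52218615]), 'qd': array([ 0.03173243,  0.01194646, -0.00995305, -0.03255612, -0.00423926,
        0.01314773,  0.11707768]), 'joint_efforts': array([ 26.5006417 , -76.13013983,  14.46511477, -38.28858018,
         2.98608609,   0.5419072 ,   2.01495565]), 'position': array([ 0.52392089, -0.03900544,  0.19207914]), 'tool_rot': array([-1.56821610e+00,  1.07230777e-03, -2.23392774e-01]), 'force': array([ 0.04917634, 11.64711447, -2.40353717]), 'moment': array([ 1.02040535, -0.03933467,  0.05172969]), 'grip_width': 0.0137654585254242}
```

View pics/c4.png

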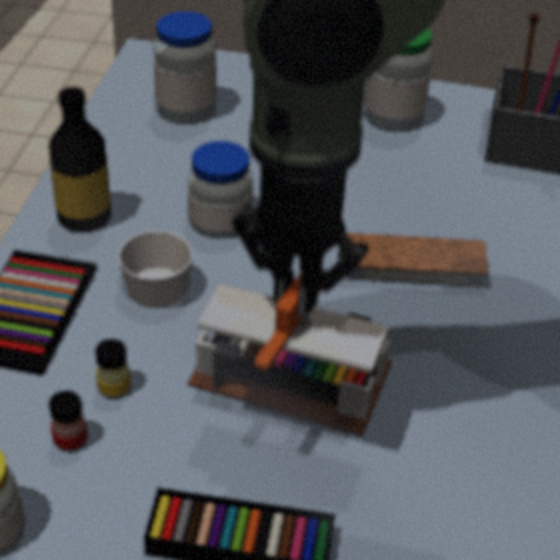

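Request:
{"fn": "drive_tool", "kwargs": {
  "steps": [10,-4,25,0,0,10,-5,35,0,0,10,-6,38,0,0,10,-6,38,0,0,10,-6,38,0,0],
  "grip_force": 80
}}

```text
clock: 5.3
position: [0.4974, 0.1293, 0.1918]
tool_rot: [-1.571, 0.0, -0.228]
force: [2.1, 0.6, -4.0]
grip_width: 0.014
```

Request:
{"fn": "drive_tool", "kwargs": {
  "steps": [10,-6,38,0,0,10,-6,38,0,0,10,-6,38,-10,0,10,-6,35,-20,0,10,-3,20,-25,0]
}}

```text
clock: 5.72
position: [0.4703, 0.3014, 0.1373]
tool_rot: [-1.568, -0.001, -0.225]
force: [0.5, 0.7, -4.1]
grip_width: 0.014
```

Request:
{"fn": "drive_tool", "kwargs": {
  "steps": [10,-2,12,-25,0,10,0,5,-20,0,10,0,0,-15,0,10,0,0,0,0,10,0,0,0,0]
}}

```text
clock: 6.13
position: [0.469, 0.3135, 0.0764]
tool_rot: [-1.572, 0.001, -0.227]
force: [0.1, 0.5, -2.6]
grip_width: 0.014
```

Request:
{"fn": "drive_tool", "kwargs": {
  "steps": [10,0,8,-10,0,10,0,7,-10,0,10,0,0,-7,0,10,0,0,-3,0,10,0,0,-1,0]
}}

```text
clock: 6.55
position: [0.4691, 0.3286, 0.0446]
tool_rot: [-1.572, 0.001, -0.227]
force: [0.5, -0.3, -4.1]
grip_width: 0.0141
```

Request:
{"fn": "drive_tool", "kwargs": {
  "steps": [10,0,0,-1,0,10,0,0,0,0,10,0,0,0,0,10,0,0,0,0,10,0,0,0,0]
}}

```text
clock: 6.97
position: [0.4696, 0.3288, 0.0445]
tool_rot: [-1.571, -0.0, -0.227]
force: [-0.6, -0.8, -3.5]
grip_width: 0.0139
```

Request:
{"fn": "drive_tool", "kwargs": {
  "steps": [10,0,0,-1,0,10,0,0,-1,0,10,0,0,0,0,10,0,0,0,0,10,0,0,0,0]
}}

```text
clock: 7.38
position: [0.4697, 0.3289, 0.0436]
tool_rot: [-1.571, -0.001, -0.227]
force: [-6.5, -5.0, 23.8]
grip_width: 0.0143
```

Request:
{"fn": "drive_tool", "kwargs": {
  "steps": [14,0,0,0.8,0,25,0,0,0,0,40,0,0,0,0,45,0,0,0,0,50,0,0,0,0]
}}

```text
clock: 7.8
position: [0.4694, 0.3289, 0.043]
tool_rot: [-1.571, 0.0, -0.227]
force: [0.2, -1.1, -0.6]
grip_width: 0.0496
```

Request:
{"fn": "drive_tool", "kwargs": {
  "steps": [50,0,0,10,0,50,0,0,25,0,50,0,0,30,0,60,0,0,35,0,70,0,-30,35,0]
}}

```text
clock: 8.22
position: [0.4684, 0.306, 0.1773]
tool_rot: [-1.567, 0.001, -0.222]
force: [1.0, -0.2, 0.9]
grip_width: 0.0693
```

Run:
```python
from h import *
a=grab('side','side4')
cv2.imwrite('pics/c5.png',cv2.resize(cv2.imread('pics/side4.png')[130:470,180:500],None,fx=1.75,fy=1.75))
```

```text
(no output)
```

View pics/c5.png

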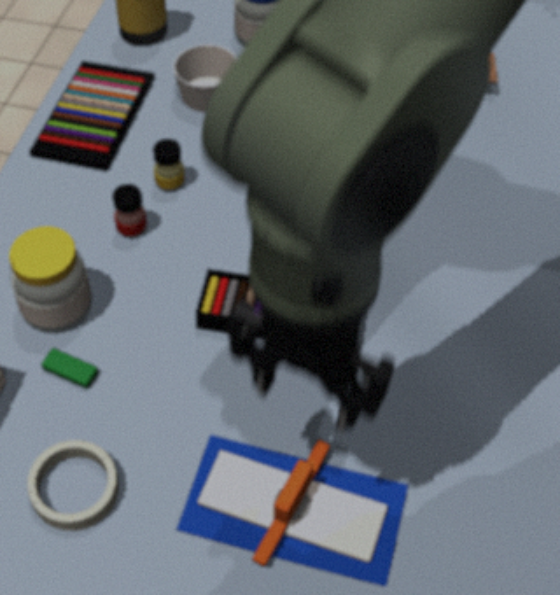

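Request:
{"fn": "drive_tool", "kwargs": {
  "steps": [70,-4.9,-29.4,0,-6.7,64,-4.9,-29.4,0,-6.7,64,-4.9,-29.4,0,-6.7,64,-4.9,-29.4,0,-6.7,64,-4.9,-29.4,0,-6.7]
}}

```text
clock: 8.68
position: [0.4445, 0.1534, 0.1754]
tool_rot: [-1.57, -0.0, -0.818]
force: [1.4, -0.4, -0.6]
grip_width: 0.064
```

Request:
{"fn": "drive_tool", "kwargs": {
  "steps": [64,-4.9,-29.4,0,-6.7,64,-4.9,-29.4,-10,-6.7,64,-4.9,-29.4,-25,-6.7,64,-4.9,-29.4,-25,-6.7,64,-4.9,-29.4,-25,-6.7]
}}

```text
clock: 9.1
position: [0.4204, 0.0064, 0.0898]
tool_rot: [-1.569, -0.0, -1.402]
force: [1.5, 0.4, -0.9]
grip_width: 0.0639
```

Request:
{"fn": "drive_tool", "kwargs": {
  "steps": [64,0,0,-25,0,64,0,0,-20,0,64,0,0,-10,0,64,0,0,0,0,64,0,0,0,0]
}}

```text
clock: 9.52
position: [0.4204, 0.0079, 0.035]
tool_rot: [-1.571, 0.0, -1.396]
force: [0.4, 0.0, -0.3]
grip_width: 0.064
```

Request:
{"fn": "drive_tool", "kwargs": {
  "steps": [64,0,0,-8,0,64,0,0,-8,0,64,0,0,-3,0,64,0,0,0,0,64,0,0,0,0]
}}

```text
clock: 9.93
position: [0.4204, 0.0078, 0.0157]
tool_rot: [-1.571, 0.0, -1.396]
force: [-0.4, 0.4, 0.2]
grip_width: 0.0641
```

Request:
{"fn": "drive_tool", "kwargs": {
  "steps": [64,0,0,-2,0,64,0,0,-1,0,64,0,0,0,0,64,0,0,0,0,64,0,0,0,0]
}}

```text
clock: 10.35
position: [0.4205, 0.0078, 0.0128]
tool_rot: [-1.571, 0.0, -1.396]
force: [-0.6, -1.2, -0.0]
grip_width: 0.0642
```

Request:
{"fn": "drive_tool", "kwargs": {
  "steps": [64,0,0,-1,0,64,0,0,-1,0,64,0,0,0,0,64,0,0,0,0,64,0,0,0,0]
}}

```text
clock: 10.77
position: [0.4204, 0.0077, 0.0107]
tool_rot: [-1.571, -0.0, -1.396]
force: [0.4, -0.0, 0.9]
grip_width: 0.0639
```

Request:
{"fn": "drive_tool", "kwargs": {
  "steps": [64,0,0,-1,0,64,0,0,-1,0,64,0,0,0,0,64,0,0,0,0,64,0,0,0,0]
}}

```text
clock: 11.18
position: [0.4204, 0.0077, 0.0087]
tool_rot: [-1.571, 0.0, -1.396]
force: [0.2, 0.7, 0.2]
grip_width: 0.0643
```

Request:
{"fn": "drive_tool", "kwargs": {
  "steps": [64,0,0,-1,0,64,0,0,-0.5,0,64,0,0,0,0,64,0,0,0,0,64,0,0,0,0]
}}

```text
clock: 11.6
position: [0.4205, 0.0077, 0.0079]
tool_rot: [-1.57, -0.0, -1.396]
force: [-4.4, 0.9, 28.4]
grip_width: 0.064
```

Request:
{"fn": "drive_tool", "kwargs": {
  "steps": [64,0,0,20,0,75,0,0,35,0,78,0,0,40,0,78,0,-20,30,0,78,0,-35,0,0]
}}

```text
clock: 12.02
position: [0.423, -0.0454, 0.1371]
tool_rot: [-1.563, -0.001, -1.392]
force: [2.0, -0.9, 0.6]
grip_width: 0.078
```

Request:
{"fn": "drive_tool", "kwargs": {
  "steps": [78,0,-40,0,0,78,0,-40,0,0,78,0,-40,0,0,78,2,-40,0,0,78,2,-40,0,0]
}}

```text
clock: 12.43
position: [0.4239, -0.2494, 0.1323]
tool_rot: [-1.571, -0.0, -1.397]
force: [1.1, 0.4, 0.9]
grip_width: 0.0779
```

Request:
{"fn": "drive_tool", "kwargs": {
  "steps": [78,2,-40,0,0,78,0,-35,0,0,78,0,-20,-15,0,78,0,0,-25,0,78,0,0,0,0]
}}

```text
clock: 12.85
position: [0.4244, -0.3423, 0.0888]
tool_rot: [-1.574, 0.003, -1.398]
force: [-0.3, 1.5, -1.1]
grip_width: 0.0781
```

Run:
```python
from h import *
a=grab('side','side5');b=grab('top','top5')
s=cv2.imread('pics/side5.png')[80:240,340:520];t=cv2.imread('pics/top5.png')[250:410,420:580]
cv2.imwrite('pics/c6.png',cv2.resize(np.hstack([s,t]),None,fx=2.3,fy=2.3,interpolation=cv2.INTER_CUBIC))
```

```text
(no output)
```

View pics/c6.png

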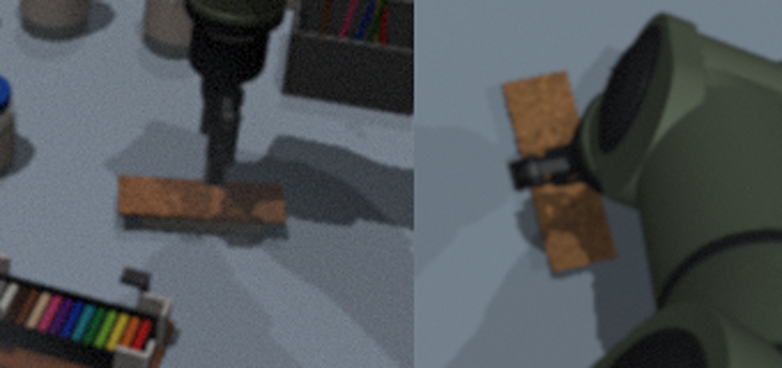

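Request:
{"fn": "drive_tool", "kwargs": {
  "steps": [78,2.5,-0.7,-25,0,78,0,0,-20,0,78,0,0,-10,0,78,0,0,-4,0,78,0,0,0,0],
  "grip_force": 30
}}

```text
clock: 13.37
position: [0.4292, -0.3424, 0.0336]
tool_rot: [-1.571, 0.0, -1.396]
force: [-0.9, -0.8, 0.9]
grip_width: 0.0782
```

Request:
{"fn": "drive_tool", "kwargs": {
  "steps": [70,0,0,0,0,66,0,0,0,0,62,0,0,0,0,58,0,0,0,0,55,0,0,0,0]
}}

```text
clock: 13.78
position: [0.4294, -0.3432, 0.0344]
tool_rot: [-1.57, -0.001, -1.396]
force: [-2.5, 2.9, 12.4]
grip_width: 0.0605
```

Request:
{"fn": "drive_tool", "kwargs": {
  "steps": [55,0,0,0,0,55,0,0,0,0,55,0,0,0,0,55,0,0,0,0,55,0,0,0,0]
}}

```text
clock: 14.2
position: [0.4294, -0.3432, 0.0344]
tool_rot: [-1.57, -0.001, -1.396]
force: [-1.7, 1.5, 14.0]
grip_width: 0.0611
```

Request:
{"fn": "drive_tool", "kwargs": {
  "steps": [65,0,0,0,0,75,0,0,0,0,75,0,0,-3,0,75,0,0,-3,0,75,0,0,0,0]
}}

```text
clock: 14.62
position: [0.4287, -0.3428, 0.0266]
tool_rot: [-1.571, 0.001, -1.396]
force: [-0.2, 0.7, -0.3]
grip_width: 0.0753
```

Request:
{"fn": "drive_tool", "kwargs": {
  "steps": [66,0,0,0,0,62,0,0,0,0,58,0,0,0,0,55,0,0,0,0,55,0,0,0,0]
}}

```text
clock: 15.03
position: [0.4289, -0.3429, 0.0274]
tool_rot: [-1.571, 0.0, -1.396]
force: [-2.4, 1.4, 5.3]
grip_width: 0.0611
```

Request:
{"fn": "drive_tool", "kwargs": {
  "steps": [55,0,0,1,0,55,0,0,2,0,55,0,0,4,0,55,0,0,8,0,55,0,0,10,0],
  "grip_force": 40
}}

```text
clock: 15.45
position: [0.4288, -0.3428, 0.0527]
tool_rot: [-1.571, 0.001, -1.396]
force: [0.3, -0.1, -0.9]
grip_width: 0.061
```

Run:
```python
from h import *
a=grab('side','side6');b=grab('top','top6')
s=cv2.imread('pics/side6.png')[80:240,340:520];t=cv2.imread('pics/top6.png')[250:410,420:580]
cv2.imwrite('pics/c7.png',cv2.resize(np.hstack([s,t]),None,fx=2.3,fy=2.3,interpolation=cv2.INTER_CUBIC))
print(monitor.observe()['force'])
```

```text
[0.3632084  0.03254109 0.10556238]
```

View pics/c7.png

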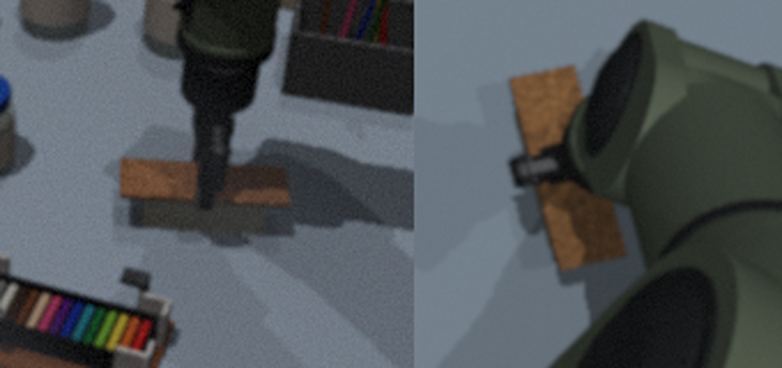

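Run:
```python
from h import *
print(quad(cam('top6'),[(510,78),(577,66),(626,253),(562,270)],.0553,2.3,240,250), monitor.observe()['position'], monitor.observe()['qpos'])
im=cv2.imread('pics/top6.png')
hsv=cv2.cvtColor(im,cv2.COLOR_BGR2HSV)
m=cv2.inRange(hsv,(5,70,60),(20,200,220)); m[:, :440]=0
d=cam('top6')
P=np.array([px2w(d,u,v,.0553)[:2] for v,u in np.argwhere(cv2.morphologyEx(m,cv2.MORPH_OPEN,np.ones((3,3))))],np.float32)
print(cv2.minAreaRect(P))
```

```text
(array([ 0.4286, -0.3457,  0.0553]), [np.float64(0.1751), np.float64(0.0613)], array([ 9.67, 10.61])) [ 0.42966715 -0.34353693  0.05409085] [ 0.67890469  0.68372861 -0.15540528  1.92477678  0.19014305  0.54458294
 -1.00147404]
((0.4276161789894104, -0.34340670704841614), (0.17664459347724915, 0.0623333640396595), 9.95075511932373)
```

Request:
{"fn": "drive_tool", "kwargs": {
  "steps": [55,0,0,20,0,55,3,6,20,-1.5,55,9,16,10,-2,55,12,24,6,-2,55,14,28,0,-2]
}}

```text
clock: 15.97
position: [0.4673, -0.2696, 0.1098]
tool_rot: [-1.569, -0.002, -1.532]
force: [0.7, 0.1, -0.8]
grip_width: 0.0606
```

Request:
{"fn": "drive_tool", "kwargs": {
  "steps": [55,15,30,0,-2,55,15,30,0,-2,55,15,30,0,-2,55,13,25,0,-2,55,8,15,0,-1]
}}

```text
clock: 16.38
position: [0.5344, -0.1354, 0.1085]
tool_rot: [-1.57, 0.001, -1.683]
force: [-0.4, 0.4, -1.2]
grip_width: 0.0608
```

Request:
{"fn": "drive_tool", "kwargs": {
  "steps": [55,4,6,0,0,55,1,2,0,0,55,0,0,-10,0,55,0,0,-10,0,55,0,0,0,0]
}}

```text
clock: 16.8
position: [0.5363, -0.1321, 0.086]
tool_rot: [-1.574, -0.0, -1.686]
force: [0.1, -0.2, -2.1]
grip_width: 0.0605
```

Request:
{"fn": "drive_tool", "kwargs": {
  "steps": [55,1.5,0.6,-8,0,55,0,0,-8,0,55,0,0,-6,0,55,0,0,0,0,55,0,0,0,0]
}}

```text
clock: 17.22
position: [0.5392, -0.1304, 0.0658]
tool_rot: [-1.572, 0.0, -1.684]
force: [-0.3, 0.4, 0.0]
grip_width: 0.0608
```

Run:
```python
from h import *
a=grab('side','side7');b=grab('top','top7')
s=cv2.imread('pics/side7.png')[150:270,290:440];t=cv2.imread('pics/top7.png')[220:340,335:435]
cv2.imwrite('pics/c8.png',cv2.resize(np.hstack([s,t]),None,fx=3.1,fy=3.1,interpolation=cv2.INTER_CUBIC))
```

```text
(no output)
```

View pics/c8.png

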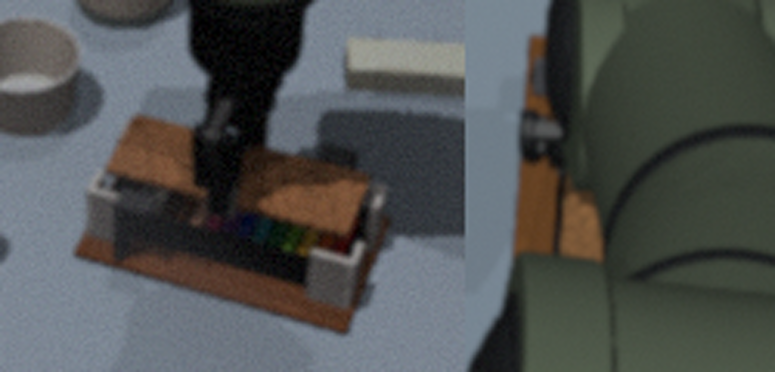

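Run:
```python
from h import *
d=cam('side7'); a=np.radians(-6.7);Rz=np.array([[np.cos(a),-np.sin(a)],[np.sin(a),np.cos(a)]])
def pr(l,w,z):
    p=[[*(Rz@[x,y]+[.5369,-.1311]),z] for x,y in((l,-w),(l,w),(-l,w),(-l,-w))]
    return ((w2px(d,p)-[290,150]+.5)*3.1).round(0).tolist()
print('board',pr(.089,.031,.0684)); print('base',pr(.103,.06,.006)); print('corner outer top',pr(.097,.039,.052))
print(monitor.observe()['position'])
```

```text
board [[137.0, 111.0], [106.0, 167.0], [349.0, 233.0], [374.0, 174.0]]
base [[133.0, 144.0], [74.0, 250.0], [348.0, 329.0], [393.0, 214.0]]
corner outer top [[131.0, 118.0], [91.0, 188.0], [355.0, 261.0], [385.0, 186.0]]
[ 0.53953419 -0.1304058   0.06638589]
```

Request:
{"fn": "drive_tool", "kwargs": {
  "steps": [55,-0.5,-0.9,-7,0,55,0,0,-6,0,55,0,0,-4,0,55,0,0,-2,0,55,0,0,0,0]
}}

```text
clock: 17.73
position: [0.5386, -0.1312, 0.0466]
tool_rot: [-1.572, 0.0, -1.684]
force: [-0.0, 0.5, 0.0]
grip_width: 0.0607
```

Request:
{"fn": "drive_tool", "kwargs": {
  "steps": [55,0,0,-1,0,55,0,0,0,0,55,0,0,0,0,55,0,0,0,0,55,0,0,0,0]
}}

```text
clock: 18.15
position: [0.539, -0.1313, 0.0464]
tool_rot: [-1.571, 0.0, -1.684]
force: [0.1, -0.3, -0.6]
grip_width: 0.0607
```

Request:
{"fn": "drive_tool", "kwargs": {
  "steps": [76,0,0,0,0,76,0,0,0,0,76,0,0,0,0,76,0,0,0,0,76,0,0,0,0]
}}

```text
clock: 18.57
position: [0.539, -0.1313, 0.0463]
tool_rot: [-1.571, 0.0, -1.684]
force: [-0.1, 0.7, 0.7]
grip_width: 0.0761
```

Request:
{"fn": "drive_tool", "kwargs": {
  "steps": [76,0,0,10,0,76,0,0,25,0,76,0,0,30,0,76,0,10,20,0,76,0,30,0,0]
}}

```text
clock: 18.98
position: [0.5405, -0.0951, 0.1358]
tool_rot: [-1.565, -0.002, -1.69]
force: [1.6, -0.9, -0.4]
grip_width: 0.0759
```

Request:
{"fn": "drive_tool", "kwargs": {
  "steps": [76,0,40,0,3,76,0,40,0,4,76,0,40,0,4,76,0,38,0,0,76,0,25,0,0]
}}

```text
clock: 19.4
position: [0.5386, 0.0958, 0.1322]
tool_rot: [-1.57, 0.001, -1.489]
force: [-0.1, 1.1, -0.3]
grip_width: 0.0763
```

Run:
```python
from h import *
print(monitor.observe()['position'],monitor.observe()['tool_rot'])
a=grab('side','side8');b=grab('top','top8')
s=cv2.imread('pics/side8.png')[150:330,260:440];t=cv2.imread('pics/top8.png')[215:335,235:415]
t=cv2.resize(t,None,fx=2.5,fy=2.5,interpolation=cv2.INTER_CUBIC); s=cv2.resize(s,(300,300),interpolation=cv2.INTER_CUBIC)
cv2.imwrite('pics/c9.png',np.hstack([t,s]))
```

```text
[0.53859842 0.09580561 0.13218701] [-1.56993853e+00  1.38652598e-03 -1.48917017e+00]
```

View pics/c9.png

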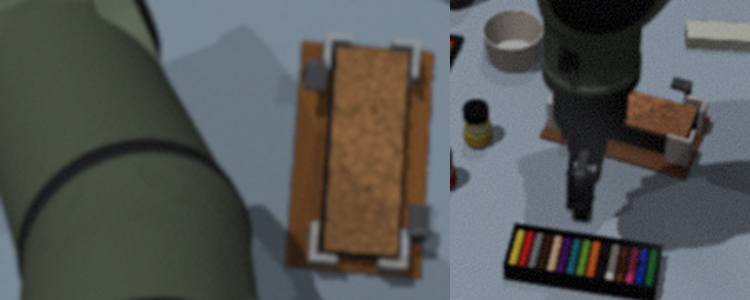

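Run:
```python
from h import *
print(quad(cam('top8'),[(335,45),(408,50),(398,257),(325,250)],.042,2.5,235,215))
im=cv2.imread('pics/top0.png'); d=cam('top0')
bg=cv2.cvtColor(im,cv2.COLOR_BGR2LAB).astype(float)[232:330,245:300]
t=np.zeros(bg.shape[:2],np.uint8); g=im[232:330,245:300].astype(int)
t[(g.max(2)<60)|((g.max(2)-g.min(2))>60)]=1
t=cv2.morphologyEx(t,cv2.MORPH_CLOSE,np.ones((7,7)))
P=np.array([px2w(d,u+245,v+232,.03)[:2] for v,u in np.argwhere(t)],np.float32); print(cv2.minAreaRect(P))
```

```text
(array([ 0.5382, -0.1326,  0.042 ]), [np.float64(0.1809), np.float64(0.063)], array([-5.84, -6.63]))
((0.5348671674728394, 0.10648608207702637), (0.18083691596984863, 0.06485432386398315), 3.8868985176086426)
```

Request:
{"fn": "drive_tool", "kwargs": {
  "steps": [80,-1,6,-10,0,80,-1,6,-20,0,80,0,0,-20,0,80,0,0,-10,0,80,0,0,0,0]
}}

```text
clock: 19.92
position: [0.5358, 0.1026, 0.0693]
tool_rot: [-1.574, -0.001, -1.493]
force: [-0.7, 0.5, 0.3]
grip_width: 0.08
```

Request:
{"fn": "drive_tool", "kwargs": {
  "steps": [80,0,4,-20,0,80,0,0,-18,0,80,0,0,-10,0,80,0,0,-4,0,80,0,0,0,0],
  "grip_force": 40
}}

```text
clock: 20.33
position: [0.5369, 0.1073, 0.0191]
tool_rot: [-1.572, -0.0, -1.493]
force: [-1.1, -0.1, 0.5]
grip_width: 0.0804
```

Request:
{"fn": "drive_tool", "kwargs": {
  "steps": [76,0,0,0,0,72,0,0,0,0,68,0,0,0,0,64,0,0,0,0,60,0,0,0,0]
}}

```text
clock: 20.75
position: [0.5374, 0.108, 0.0201]
tool_rot: [-1.57, 0.0, -1.492]
force: [-1.6, 1.4, 9.5]
grip_width: 0.0634
```

Request:
{"fn": "drive_tool", "kwargs": {
  "steps": [58,0,0,0,0,58,0,0,0,0,58,0,0,0,0,58,0,0,0,0,58,0,0,0,0]
}}

```text
clock: 21.17
position: [0.5374, 0.108, 0.0201]
tool_rot: [-1.57, 0.0, -1.492]
force: [-2.1, 0.8, 10.6]
grip_width: 0.0633
```

Request:
{"fn": "drive_tool", "kwargs": {
  "steps": [58,0,0,1,0,58,0,0,3,0,58,0,0,5,0,58,0,0,8,0,58,0,0,8,0],
  "grip_force": 60
}}

```text
clock: 21.58
position: [0.5369, 0.1077, 0.045]
tool_rot: [-1.571, -0.0, -1.492]
force: [-0.5, -0.9, -3.6]
grip_width: 0.0627
```

Request:
{"fn": "drive_tool", "kwargs": {
  "steps": [58,0,0,15,0,58,0,0,20,0,58,0,0,20,0,58,0,0,15,0,58,0,0,5,0]
}}

```text
clock: 22.0
position: [0.5379, 0.108, 0.1221]
tool_rot: [-1.567, 0.001, -1.493]
force: [0.1, -0.6, -2.2]
grip_width: 0.0628
```

Run:
```python
from h import *
print(monitor.observe()['position'],monitor.observe()['tool_rot'],monitor.observe()['force'])
a=grab('side','side9');b=grab('top','top9')
s=cv2.imread('pics/side9.png')[180:340,260:420];t=cv2.imread('pics/top9.png')[215:335,235:415]
t=cv2.resize(t,None,fx=2.5,fy=2.5,interpolation=cv2.INTER_CUBIC); s=cv2.resize(s,(300,300),interpolation=cv2.INTER_CUBIC)
cv2.imwrite('pics/c10.png',np.hstack([t,s]))
```

```text
[0.53791095 0.10795483 0.12206601] [-1.56749381e+00  6.13973042e-04 -1.49253180e+00] [ 0.14136069 -0.58176181 -2.20049244]
```

View pics/c10.png

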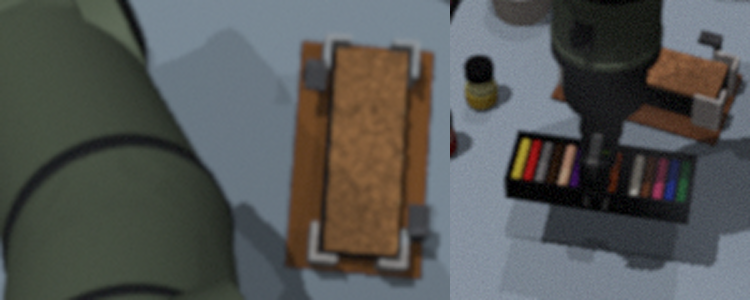

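Run:
```python
from h import *
d=cam('side9')
for z in (.132,):
    P=np.array([px2w(d,(x+.5)/1.875-.5+260,(y+.5)/1.875-.5+180,z) for x,y in((57,178),(67,132),(248,155),(240,207))])
    print(P.round(4)); print(P.mean(0).round(4)); v=(P[0]+P[1]-P[2]-P[3])/2; print(v, np.degrees(np.arctan2(v[1],v[0])), np.linalg.norm(v))
```

```text
[[0.6222 0.1456 0.132 ]
 [0.63   0.0871 0.132 ]
 [0.45   0.0708 0.132 ]
 [0.4459 0.1353 0.132 ]]
[0.537  0.1097 0.132 ]
[ 1.78169430e-01  1.33147988e-02 -5.55111512e-17] 4.273832774315754 0.17866625209533232
```

Request:
{"fn": "drive_tool", "kwargs": {
  "steps": [58,0,-8,0,0,58,0,-16,0,-1,58,0,-24,0,-1.5,58,0,-28,0,-1.5,58,0,-30,0,-1.5]
}}

```text
clock: 22.52
position: [0.5361, 0.0006, 0.1181]
tool_rot: [-1.573, -0.0, -1.589]
force: [0.2, -0.0, -3.2]
grip_width: 0.0628
```

Request:
{"fn": "drive_tool", "kwargs": {
  "steps": [58,0,-30,0,-1.5,58,0,-30,0,-1.5,58,0,-28,0,-1.5,58,0,-22,0,-1.1,58,0,-13,0,0]
}}

```text
clock: 22.93
position: [0.5357, -0.1247, 0.1181]
tool_rot: [-1.573, -0.001, -1.69]
force: [-0.3, -0.9, -2.7]
grip_width: 0.0626
```

Request:
{"fn": "drive_tool", "kwargs": {
  "steps": [58,0,-8,0,0,58,0,-2,-5,0,58,0,0,-10,0,58,0,0,-6,0,58,0,0,0,0]
}}

```text
clock: 23.35
position: [0.5362, -0.1296, 0.0963]
tool_rot: [-1.573, 0.001, -1.684]
force: [0.3, 0.7, -2.8]
grip_width: 0.0624
```

Request:
{"fn": "drive_tool", "kwargs": {
  "steps": [58,1.5,-1.2,-6,0,58,0,0,-6,0,58,0,0,-5,0,58,0,0,-3,0,58,0,0,0,0]
}}

```text
clock: 23.77
position: [0.5381, -0.1322, 0.0775]
tool_rot: [-1.572, 0.0, -1.686]
force: [-0.3, -0.4, -3.2]
grip_width: 0.0629
```

Run:
```python
from h import *
print(monitor.observe()['position'],monitor.observe()['tool_rot'],monitor.observe()['force'])
grab('side','side10')
cv2.imwrite('pics/c11.png',cv2.resize(cv2.imread('pics/side10.png')[150:270,290:440],None,fx=4,fy=4,interpolation=cv2.INTER_CUBIC))
```

```text
[ 0.53807426 -0.1322209   0.07745491] [-1.57187062e+00  1.07811073e-04 -1.68586861e+00] [-0.33557089 -0.39140916 -3.21793808]
```

Request:
{"fn": "drive_tool", "kwargs": {
  "steps": [58,0.3,0.7,-3,0,58,0,0,-3,0,58,0,0,-3,0,58,0,0,0,0,58,0,0,0,0]
}}

```text
clock: 24.23
position: [0.5386, -0.1317, 0.0691]
tool_rot: [-1.571, 0.0, -1.686]
force: [0.1, -0.7, -2.1]
grip_width: 0.0625
```

Request:
{"fn": "drive_tool", "kwargs": {
  "steps": [58,0,0,-2,0,58,0,0,-1,0,58,0,0,-1,0,58,0,0,0,0,58,0,0,0,0]
}}

```text
clock: 24.65
position: [0.5387, -0.1317, 0.0652]
tool_rot: [-1.571, 0.0, -1.686]
force: [-0.2, 0.5, -2.8]
grip_width: 0.0626
```

Request:
{"fn": "drive_tool", "kwargs": {
  "steps": [58,0,0,-1,0,58,0,0,-1,0,58,0,0,0,0,58,0,0,0,0,58,0,0,0,0]
}}

```text
clock: 25.07
position: [0.5388, -0.1318, 0.0632]
tool_rot: [-1.571, 0.0, -1.686]
force: [-0.7, 0.1, -3.4]
grip_width: 0.0627
```

Request:
{"fn": "drive_tool", "kwargs": {
  "steps": [58,0,0,-1,0,58,0,0,0,0,58,0,0,0,0,58,0,0,0,0,58,0,0,0,0]
}}

```text
clock: 25.48
position: [0.5389, -0.1318, 0.0623]
tool_rot: [-1.57, 0.0, -1.686]
force: [-1.0, 0.9, 0.9]
grip_width: 0.0627
```

Contact at the expected height (0.042 tray underside). Release and retract.

Request:
{"fn": "drive_tool", "kwargs": {
  "steps": [64,0,0,-0.3,0,68,0,0,0,0,74,0,0,0,0,78,0,0,0,0,78,0,0,0,0]
}}

```text
clock: 25.9
position: [0.5388, -0.1317, 0.0619]
tool_rot: [-1.571, 0.0, -1.686]
force: [-0.3, 0.5, 0.3]
grip_width: 0.078
```

Request:
{"fn": "drive_tool", "kwargs": {
  "steps": [78,0,0,5,0,78,0,0,15,0,78,0,0,30,0,78,0,0,35,0,78,0,0,35,0]
}}

```text
clock: 26.32
position: [0.5382, -0.1316, 0.1834]
tool_rot: [-1.572, 0.0, -1.686]
force: [0.4, -0.4, 0.5]
grip_width: 0.078
```

Request:
{"fn": "drive_tool", "kwargs": {
  "steps": [78,0,35,0,0,78,0,40,0,0,78,0,40,0,0,78,0,40,0,0,78,0,40,0,0]
}}

```text
clock: 26.73
position: [0.5384, 0.065, 0.1825]
tool_rot: [-1.57, 0.0, -1.686]
force: [1.1, 0.5, 0.3]
grip_width: 0.0779
```

Run:
```python
from h import *
grab('top','top11'); grab('side','side11')
a=np.radians(-6.7);Rz=np.array([[np.cos(a),-np.sin(a)],[np.sin(a),np.cos(a)]])
def box(c,l,w,z): return np.array([[*(Rz@[x,y]+c),z] for x,y in((l,-w),(l,w),(-l,w),(-l,-w))])
d=cam('top11'); im=cv2.imread('pics/top11.png'); x0,y0,x1,y1=345,225,420,335
g=im[y0:y1,x0:x1].astype(int); hsv=cv2.cvtColor(im,cv2.COLOR_BGR2HSV)[y0:y1,x0:x1]
# mask within expected tray region + 12mm; dark or vivid, wood excluded by region
roi=np.zeros(g.shape[:2],np.uint8); cv2.fillPoly(roi,[np.int32(w2px(d,box([.537,-.1312],.098,.040,.072))-[x0,y0])],1)
t=((g.max(2)<55)).astype(np.uint8)*roi
t=cv2.morphologyEx(t,cv2.MORPH_OPEN,np.ones((2,2)))
P=np.array([px2w(d,u+x0,v+y0,.072)[:2] for v,u in np.argwhere(t)],np.float32); print('top dark',cv2.minAreaRect(P),len(P))
for r in range(y0,y1,3): print(r,''.join('#' if x<55 else ('+' if x<90 else '.') for x in im[r,x0:x1].max(1)))
c=cv2.inRange(cv2.cvtColor(cv2.imread('pics/side11.png'),cv2.COLOR_BGR2HSV),(105,150,60),(125,255,255));print('t',monitor.observe()['position'])
```

```text
top dark ((0.5298452377319336, -0.13043612241744995), (0.07974309474229813, 0.1863454282283783), 83.09611511230469) 1170
225 ...........................................................................
228 ...........................................................................
231 ........................++#########+++++++++++.............................
234 ..........+++++++++....+###+.......................++##+...................
237 ..........+++++++++...+#####+........................##+...................
240 ..........++++++++++..+####+........................+##++.+................
243 ..........++#++++++++#######++++++++++++++..........+##+..++...............
246 .........+++#+++++++########+++++..................++##++++++..............
249 .........++++++++++##########++#++###############+#######+++...............
252 .........++..+++++##########+++##########++#++#+++######++++...............
255 .........+..++++++########+.......................++####+++................
258 .........+...++++##########++++++..................+####++++...............
261 ........+...+++
[... 1317 characters left out ...]
+#######++++...........
312 +++++++++######+########################++++++++###+++#####++++++..........
315 ++++++++##########################################+..+++++#+++++...........
318 ++++++++++#######++++++++################++++++++++..+++++++...............
321 +++++++++#############++####++###########++..........++++.+................
324 ++++++++++#########++++++++++#######++++#+########++#+++..+................
327 ++++++++#+########+++++++++++++++++++........+++++++++++...................
330 ++++++++++######++++++++++++++++++++++.....................................
333 +++++++++#+#####++++++++++++++++++++++.....................................
t [0.53835445 0.07035069 0.18243839]
```

Run:
```python
from h import *
d=cam('top11')
f=lambda u,v:px2w(d,u,v,.072)[:2].round(4)
for v,l,r in((276,364.6,398.3),(264,365.7,399.7),(288,363.7,398)): print(v,f(l,v),f(r,v),(f(l,v)+f(r,v))/2)
print('ends',f(384,230.3),f(380,316.5),(f(384,230.3)+f(380,316.5))/2)
# refined: project expected tray edges and score in both views with dark->bright; cover pose by white-in-mat
im=cv2.imread('pics/top11.png');o=cv2.imread('pics/top0.png')
diff=cv2.absdiff(im,o).max(2)
for n,(u,v) in dict(ink_red=(306,186),ink_yel=(345,194),tape=(155,219),eraser=(213,195),tub=(422,190),blue=(491,205),orange=(245,166)).items():
    print(n,diff[v-22:v+22,u-22:u+22].mean().round(1))
# side view edges rows of tray
s=cv2.imread('pics/side11.png')
a=np.radians(-6.7);Rz=np.array([[np.cos(a),-np.sin(a)],[np.sin(a),np.cos(a)]]);ds=cam('side11')
print(w2px(ds,[[*(Rz@[x,y]+[.537,-.1312]),.072] for x,y in((.09,-.032),(.09,.032),(-.09,.032),(-.09,-.032))]).round(1))
for r in range(160,246,3): print(r,''.join('#' if x<45 else ('+' if x<90 else '.') for x in s[r,300:440].max(1)))
```

```text
276 [ 0.5305 -0.0941] [ 0.5282 -0.165 ] [ 0.52935 -0.12955]
264 [ 0.5562 -0.0977] [ 0.5538 -0.1695] [ 0.555  -0.1336]
288 [ 0.5051 -0.091 ] [ 0.5027 -0.1628] [ 0.5039 -0.1269]
ends [ 0.6283 -0.1404] [ 0.4443 -0.1219] [ 0.5363  -0.13115]
ink_red 29.7
ink_yel 12.2
tape 12.4
eraser 15.3
tub 11.5
blue 11.1
orange 11.7
[[333.6 183.9]
 [323.  202.3]
 [402.6 224. ]
 [410.7 204.3]]
160 ..................+###++++####################################################+.............................................................
163 ...................+####+++++#################################################+.............................................................
166 ....................+########++++############################################+..............................................................
169 ......................+###############++++++++++++++++++++++################+...............................................................
172 ...............+........+################################################+.................................................................
[... 2781 characters left out ...]
++++++####################++++++++#####################################++++++++#####+++####+............................
235 ......................++++####################+++++++++++++++++###########################+++++++++++++++####++.............................
238 ..........................+##################+++++++++++++++++++++++++++++################+++++++++++++++####+..................+++.++++++++
241 .........................++##################+++++++++++++++++++++++++++++++++++++++######++++#+++++++++#####+++++++++++++++++++++++++++++++
244 ..........................+################++........++++++++++++++++++++++++++++++++####+++++#++++#+++#####++++++++++++++++++++++++++++++++
```

Run:
```python
from h import *
a=cv2.imread('pics/side0.png');b=cv2.imread('pics/side11.png');df=cv2.absdiff(a,b).max(2)
for n,(u,v) in dict(red=(254,250),yel=(276,224),tub=(298,174),blue=(330,135)).items(): print(n,df[v-12:v+12,u-10:u+10].mean().round(1))
d=cam('side11'); h=cv2.cvtColor(b,cv2.COLOR_BGR2HSV)
for nm,z,lo,hi in(('cover',.011,(0,0,130),(180,60,255)),):
    m=cv2.inRange(h,lo,hi); r=np.zeros_like(m); cv2.fillPoly(r,[np.int32([(302,380),(412,408),(400,456),(285,426)])],255)
    P=np.array([px2w(d,u,v,z)[:2] for v,u in np.argwhere(m&r)],np.float32); print(cv2.minAreaRect(P),len(P))
print(workorder.job_done())
```

```text
red 9.4
yel 10.2
tub 11.5
blue 49.9
((0.4698822796344757, 0.33169984817504883), (0.061453066766262054, 0.17692594230175018), 84.40348052978516) 2803
the job is handed in; nothing more can be done
None
```

I carried out the whole sequence without a slip or a retry that moved anything, and handed the job in at about 27 s of the 72 s allowed.

**Knob and cover:** I turned the knob 40° counter-clockwise, and a picture showed the bar clear of both hooks. I then lifted the cover level and set it knob up on the mat. The last check put its centre about 4 mm from the mat's.

**Separator:** It was released inside the corners and dropped about 6 mm onto the lower tray. Measured afterwards, it was within about 2 mm and 1° of the case. My first grip on it was too high, so I reopened and gripped lower before lifting.

**Second tray:** It was carried level and lowered until it touched at the expected height (underside at about 42 mm), then released. The final top picture put it within about 2 mm and 1° of the case. The side view agrees with it sitting flat.

**Checks that were weaker or disagreed:**
- I had used up the 12 pictures, so the tray's final pose and the bystanders were checked by image numbers only.
- Two bystanders showed a larger image difference in one view each: the red ink bottle from the top and the blue paint jar from the side. Each looked unchanged in the other view, and the tool never went near either. I put it down to the arm or its shadow in front of them.

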